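Swing the slotted lamp bracket home on the luggage carrier

ROBOT

A 6-joint arm with a two-finger parallel gripper is mounted at the origin on the work surface. World frame = base frame: x ahead of the robot, y to its left, z up, the work surface at z = 0. Lengths are in mm, angles in degrees, forces in N, time in s.
With the tool pointing down it reaches from about 325 to 900 mm from the base axis. Payload 6.1 kg.
Tool frame: the origin (TCP) lies at the very end of the fingers, on their centre line; the grasp point (between the pads) lies 19 mm behind it (hold_point_z is the distance from the TCP to the grasp point, in mm); z points along the fingers, y is the line along which they close (so a half turn about z gives the same grasp; the last joint's range is limited). The gripper opens to 87 mm and grips with 3 to 60 N. Pads are 19 mm wide; open, the fingers measure 117 mm over their backs; the gripper's body (75 mm by 190 mm) begins 51 mm behind the grasp point.
Start: joints at [57.233, 12.628, 87.462, -0, 79.91, -7.225], TCP at [269.485, 563.909, 222.538] pointing down, gripper open.
Joint ranges: [-170.65, 170.65], [-52.31, 119.04], [5.05, 147.46], [-71.25, 251.25], [11.57, 151.72], [-153.62, 153.62]. Speed limits (degrees/s): [147.25, 147.25, 172.46, 180, 180, 180].

INTERFACE

Orientations are given as a 3x3 rotation matrix whose columns are the frame's x, y, z axes.
In Python, from plant import state, capture, get_calibration, finish_job, hold_point_z gives the robot as it stands.
- The arm moves only by the shell command python3 -m handwheel 'ROWS' [OPENING]. ROWS is JSON, a list of rows, each an object with "travel": the shift along the world's x, y, z as a fraction of full scale, a list of three; "yaw": the turn about the world's z as a fraction of full scale. In form: [{"travel": [dx, dy, dz], "yaw": yaw}, ...]. A call has 1 to 5 rows; each row is the pose to reach, as a shift and turn from the pose commanded when the call began; what a row does not reach only later rows make up. Full scale, the value 1, is 300 mm for a shift and pi/2 rad for a turn. A row lasts 1/10 s, in which the tool goes at most 50 mm and 8.59 degrees, less where a joint would pass 70% of its speed; a pose out of reach is approached as far as the arm can. A call with a number of a shift or a turn outside -1 to 1 is refused whole. A call with a gripper value outside its range is refused whole. OPENING is the closure, from -1 (fully open) to 1 (shut), set as the call begins (- or left out, the last holds). The fingers move at their own pace and stop on an object; the grip force is fixed at half the most. Time passes only in rows, so rows that repeat a pose let the fingers close. It gives the time, the measured TCP pose, the force, the opening and the grip force at its end, in the units of the state.
- state(): the state, without advancing time (a new reading comes with each control period).
- capture(name): name is "scene" or "side" or "wrist"; returns (picture, depth): 420x560x3 uint8, red, green, blue; 420x560 float32, mm along the optical axis (not along the pixel's ray), 0 where there is no reading.
- get_calibration(name): a dict with "intrinsics" (3x3 intrinsics, pixels), "rvec" (rotation vector, rad) and "tvec" (3), from world to camera coordinates, as OpenCV has them. Camera axes: x right, y down, z forward; pixel columns grow to the right and rows downward; lengths in mm; the calibration is good to about 2 mm. A picture is of the moment at which its call begins: read the wrist's pose just before it. get_calibration takes no time and is no camera call; for the wrist camera it gives the pose at the moment of the call.
- finish_job(): hands the job in; it is judged then, once.
The state is a dict: "t": time; "joint_positions": joint angles; "qvel": joint speeds; "joint_torque": joint torques, N m; "position": TCP position; "tool_rot": TCP orientation; "contact_force": force on the tool from outside, world axes, zero at the start; "torque": the same for the moment, N m; "opening": opening from 0.0 (shut) to 1.0 (fully open); "finger_force": force on a finger pad.
Only numpy, scipy, OpenCV 4.12 (cv2) and the standard library are available. Lean on these libraries where they do the work, as an engineer would, in place of code of your own. Each camera call takes 0.05 s, during which the arm holds its last target. There are 200 camera calls.

TASK

A bicycle luggage carrier lies on the bench with two lamp brackets hanging loose on their bolts. Take the bracket with the slotted end by its upright tube and swing it about its bolt, clockwise seen from above, until the slot is fully home round the free-standing second bolt, then let go. Leave the plain bracket with no slot as it is.

Things in the scene. Friction and masses are not known exactly. Their poses are not given: they have to be found in the camera images.
- lamp_tube (a point): Middle (77 mm above bench) of the round upright aluminium tube, 22 mm diameter, 60 mm tall (top at 107 mm), on the slotted bracket, 70 mm from its pivot. The bracket is a flat strap 30 mm wide, its top face 47 mm above the bench, over a dark deck 280 x 200 mm whose top is at 36 mm. This frame: x along the strap from pivot to slotted end, z up; slot open towards -y.
- pivot_bolt (a point): Top centre of the fixed upright bolt (head 17 mm across, 56 mm above bench) about which the slotted bracket turns with slight friction (about 2 N at the tube), staying where it is left. It starts 40 to 77 degrees from home and comes home by turning clockwise seen from above, up to a solid stop at home.
- second_bolt (a point): Top centre of the fixed, headless, free-standing bolt, 8 mm diameter, 56 mm above bench, 115 mm from the pivot bolt. The bracket's slot (12 mm wide, 26 mm deep, open at one side of the strap's 38 mm wide end, centred 115 mm from the pivot) must take it in. At home, pivot bolt, tube and second bolt lie in one line.
- plain_tube (a point): Middle (67 mm above bench) of the shorter upright tube, 22 mm diameter, 40 mm tall, on the plain bracket: a strap with a rounded end and no slot, loose on its own bolt at the other end of the deck. Leave it alone.

How it is judged (in metres and radians):
At the end, for the whole second after the job is handed in: The second bolt stands in the slot, within 12 mm of the fully home position along the slot; the plain bracket's tube is within 15 mm of where it started (y of second_bolt in the frame of lamp_tube between -0.012 and 0.012 m and x of second_bolt in the frame of lamp_tube above 0.03 m and distance of plain_tube from where it was at the start of the episode below 0.015 m); the robot touches nothing.
It fails at once if the plain bracket is swung (its tube moves over 15 mm) (distance of plain_tube from where it was at the start of the episode above 0.015 m).
It also fails if it takes over 32 s, if anything falls off the work surface, if the arm or the gripper's body presses on something with over 40 N, if the wrist force passes 120 N, or if a joint passes its speed limit or range.

## Working session

There is one attempt and no reset: what is moved stays moved. The work goes in short steps, Python scripts to look and compute and a shell command to move; the robot and the scene stay as the last step left them, time stands still between calls to the robot, and variables do not carry over. Pictures are saved under pics/ and viewed, at most 10 in all, crops included, and the job is handed in when it is done.

```bash
mkdir -p pics; ls; python3 - <<'E'
from plant import *
import cv2,numpy as np
for n in ("scene","side"):
    p,d=capture(n); cv2.imwrite(f"pics/{n}0.png",p[:,:,::-1]); np.savez(f"{n}0.npz",p=p,d=d)
    c=get_calibration(n); R=cv2.Rodrigues(np.array(c["rvec"],float))[0]; print(n,(-R.T@np.array(c["tvec"]).ravel()).round(),R.round(2).tolist())
s=state(); print(s["t"],s["position"],np.round(s["tool_rot"],3).tolist(),s["opening"],hold_point_z)
E
```

```text
pics
scene [925. 415. 457.] [[-0.75, 0.66, -0.0], [0.36, 0.41, -0.84], [-0.56, -0.63, -0.54]]
side [ 272. -355.  663.] [[0.79, -0.61, 0.0], [-0.46, -0.61, -0.65], [0.4, 0.51, -0.76]]
0.1 [269.20022603 563.46254566 221.57261585] [[-0.902, 0.431, -0.001], [0.431, 0.902, -0.001], [0.0, -0.002, -1.0]] 0.9987817510221604 18.700000000000003
```

View pics/scene0.png

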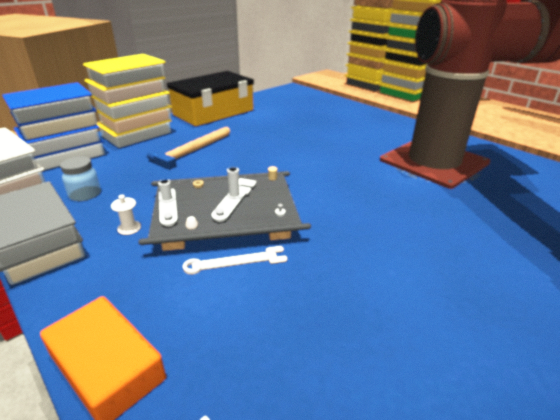

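View pics/side0.png

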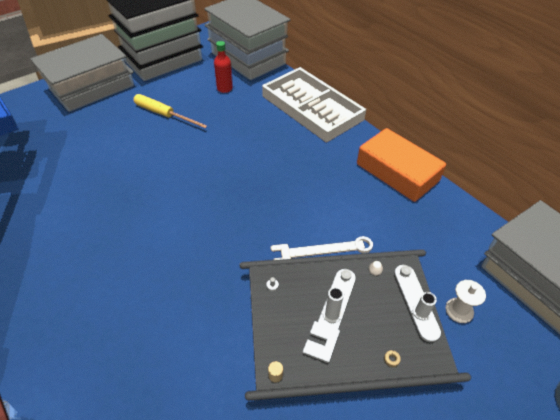

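The side view shows the slotted bracket (pivot about (346,276), tube top (336,295), slotted end (322,345)), with the plain bracket to its right. Second-bolt candidates are (272,284) and the brass piece at (275,372). I'll enlarge the crop and compute.

```bash
cat > h.py <<'E'
from plant import *
import cv2,numpy as np
def ray(n,u,v,z,c=None):
    c=c or get_calibration(n); R=cv2.Rodrigues(np.array(c["rvec"],float))[0]; o=-R.T@np.array(c["tvec"],float).ravel()
    d=R.T@np.linalg.solve(np.array(c["intrinsics"],float),[u,v,1.]); return o+d*(z-o[2])/d[2]
E
python3 - <<'E'
from h import *
p=np.load("side0.npz")["p"]
cv2.imwrite("pics/side0c.png",cv2.resize(p[240:400,235:450,::-1],None,fx=3.7,fy=3.7,interpolation=cv2.INTER_CUBIC))
for nm,u,v,z in [("pivot",347,274,56),("tubetop",336,295,107),("bolt?",272,281,56),("brass",275,367,56),("end",320,350,47),("plaintop",428,298,87),("plainpiv",405,270,56)]:
    print(nm,ray("side",u,v,z).round(1))
P=np.load("scene0.npz")["p"]
for nm,u,v,z in [("tubetop",233,169,107),("bolt?",280,207,56),("brass",272,168,56),("plaintop",165,182,87)]:
    print(nm,ray("scene",u,v,z).round(1))
E
```

```text
pivot [ 599.6 -110.1   56. ]
tubetop [ 536.7 -146.6  107. ]
bolt? [499.3 -49.7  56. ]
brass [ 421.2 -159.9   56. ]
end [ 488.2 -175.8   47. ]
plaintop [ 646.9 -221.8   87. ]
plainpiv [ 677.  -159.7   56. ]
tubetop [ 540.7 -143.4  107. ]
bolt? [510.1 -40.6  56. ]
brass [ 416.5 -171.    56. ]
plaintop [ 649.6 -218.4   87. ]
```

View pics/side0c.png

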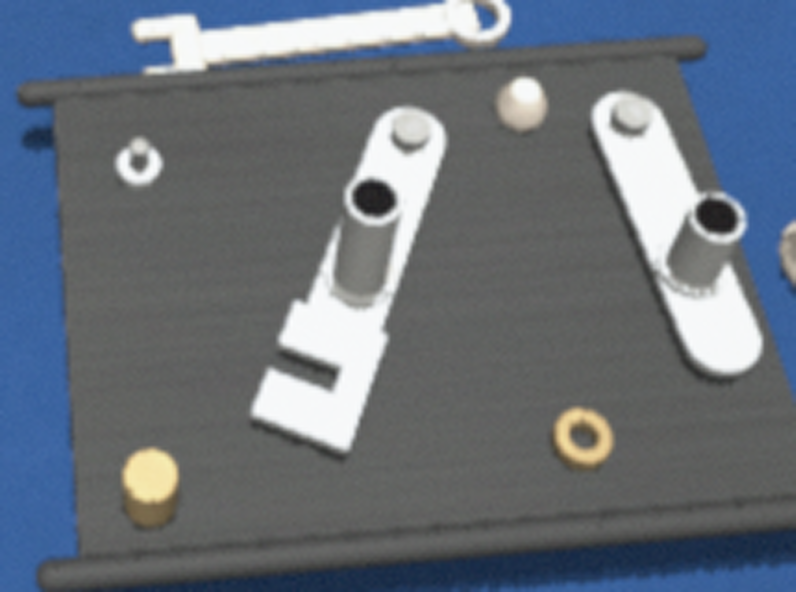

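```bash
python3 -m handwheel '[{"travel":[0.04,-0.12,0],"yaw":0.03},{"travel":[0.08,-0.24,0],"yaw":0.06},{"travel":[0.13,-0.36,0],"yaw":0.09},{"travel":[0.18,-0.48,0],"yaw":0.12},{"travel":[0.22,-0.6,0],"yaw":0.15}]' -1
python3 -m handwheel '[{"travel":[0.04,-0.12,0],"yaw":0.03},{"travel":[0.08,-0.24,0],"yaw":0.06},{"travel":[0.13,-0.36,0],"yaw":0.09},{"travel":[0.18,-0.48,0],"yaw":0.12},{"travel":[0.22,-0.6,0],"yaw":0.15}]'
python3 -m handwheel '[{"travel":[0.04,-0.12,0],"yaw":0.03},{"travel":[0.08,-0.24,0],"yaw":0.06},{"travel":[0.13,-0.36,0],"yaw":0.09},{"travel":[0.18,-0.48,0],"yaw":0.12},{"travel":[0.22,-0.6,0],"yaw":0.15}]'
python3 -m handwheel '[{"travel":[0.04,-0.12,0],"yaw":0.03},{"travel":[0.08,-0.24,0],"yaw":0.06},{"travel":[0.13,-0.36,0],"yaw":0.09},{"travel":[0.22,-0.56,0],"yaw":0.16},{"travel":[0.22,-0.56,0],"yaw":0.16}]'
python3 - <<'E'
from h import *
s=state(); print(s["t"],s["position"].round(1) if hasattr(s["position"],"round") else s["position"],np.round(s["tool_rot"],2).tolist(),np.round(s["joint_positions"],1))
c=get_calibration("wrist"); p,d=capture("wrist"); cv2.imwrite("pics/w1.png",p[:,:,::-1])
np.savez("w1.npz",p=p,d=d,K=c["intrinsics"],r=c["rvec"],t=c["tvec"])
E
```

```text
t: 0.6
position: [335.7, 382.3, 222.1]
tool_rot: [[-0.978, 0.207, -0.0], [0.207, 0.978, -0.001], [0.0, -0.001, -1.0]]
contact_force: [-0.5, -0.6, 1.2]
opening: 0.998
finger_force: 0.0
t: 1.1
position: [401.7, 202.4, 222.3]
tool_rot: [[-1.0, -0.027, -0.0], [-0.027, 1.0, -0.0], [0.0, -0.0, -1.0]]
contact_force: [0.9, 0.3, -0.2]
opening: 1.007
finger_force: 0.0
t: 1.6
position: [467.7, 22.3, 222.3]
tool_rot: [[-0.966, -0.26, -0.0], [-0.26, 0.966, 0.0], [0.0, 0.0, -1.0]]
contact_force: [-0.1, -0.7, 0.5]
opening: 0.998
finger_force: 0.0
t: 2.1
position: [534.2, -147.9, 222.1]
tool_rot: [[-0.872, -0.49, -0.0], [-0.49, 0.872, -0.001], [0.001, -0.001, -1.0]]
contact_force: [-0.2, -0.2, 0.7]
opening: 1.002
finger_force: 0.0
2.1 [ 534.2 -147.9  222.1] [[-0.87, -0.49, -0.0], [-0.49, 0.87, -0.0], [0.0, -0.0, -1.0]] [-2.360e+01  3.000e+00  9.820e+01 -1.000e-01  7.880e+01 -1.429e+02]
```

View pics/w1.png

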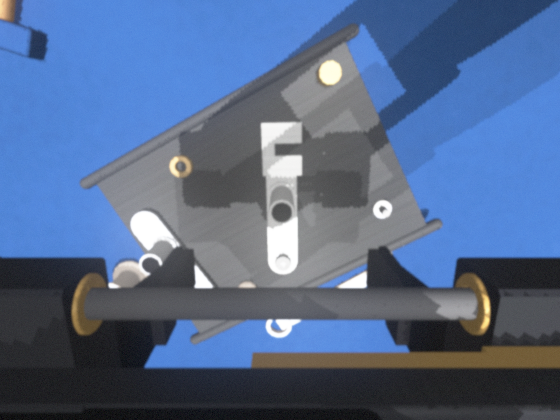

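The wrist view shows the tube top at (282,211), the pivot head at (282,263) and the second bolt at (382,208). The closing line already runs across the strap.

```bash
python3 - <<'E'
from h import *
w=np.load("w1.npz");c=dict(intrinsics=w["K"],rvec=w["r"],tvec=w["t"])
g=lambda u,v,z:ray("wrist",u,v,z,c)[:2]
T,P,B=g(282,211,107),g(282,263,56),g(382,208.5,56)
for a,b in (("tube",T),("piv",P),("bolt",B)): print(a,b.round(1))
an=lambda v:np.degrees(np.arctan2(v[1],v[0]))%360
print(np.linalg.norm(T-P),np.linalg.norm(B-P),an(T-P),an(B-P),(P+70*(B-P)/np.linalg.norm(B-P)).round(1))
E
```

```text
tube [ 537.1 -145.8]
piv [ 597.9 -111.4]
bolt [499.7 -54.7]
69.93769058795137 113.40906664649722 209.52819125544846 150.02052119306862 [537.3 -76.4]
```

```bash
python3 -m handwheel '[{"travel":[0.01,0.006,-0.12],"yaw":0},{"travel":[0.01,0.006,-0.24],"yaw":0},{"travel":[0.01,0.006,-0.36],"yaw":0},{"travel":[0.01,0.006,-0.46],"yaw":0},{"travel":[0.01,0.006,-0.52],"yaw":0}]' -1
python3 -m handwheel '[{"travel":[0,0,0],"yaw":0},{"travel":[0,0,0],"yaw":0},{"travel":[0,0,0],"yaw":0},{"travel":[0,0,0],"yaw":0},{"travel":[0,0,0],"yaw":0}]' 1
python3 -m handwheel '[{"travel":[0,0,0],"yaw":0},{"travel":[0,0,0],"yaw":0},{"travel":[0,0,0],"yaw":0},{"travel":[0,0,0],"yaw":0},{"travel":[0,0,0],"yaw":0}]'
python3 - <<'E'
import numpy as np
P=np.array([598.3,-111.3]);f=lambda a:P+70*np.array([np.cos(np.radians(a)),np.sin(np.radians(a))])
a=209.5
for s in range(3):
    for k in range(1,6): print((-4*k/90).__round__(3),((f(a-4*k)-f(a))/300).round(4))
    a-=20
E
```

```text
t: 2.65
position: [534.1, -140.3, 63.3]
tool_rot: [[-0.872, -0.49, -0.005], [-0.49, 0.872, 0.002], [0.003, 0.004, -1.0]]
contact_force: [-0.2, 0.3, 0.1]
opening: 1.001
finger_force: 0.0
t: 3.15
position: [537.3, -142.5, 67.9]
tool_rot: [[-0.872, -0.49, 0.002], [-0.49, 0.872, -0.001], [-0.001, -0.002, -1.0]]
contact_force: [0.2, -0.5, 0.6]
opening: 0.63
finger_force: 0.0
t: 3.65
position: [536.5, -142.8, 66.6]
tool_rot: [[-0.872, -0.49, 0.0], [-0.49, 0.872, -0.001], [0.0, -0.001, -1.0]]
contact_force: [-0.4, -2.5, 0.1]
opening: 0.248
finger_force: 30.0
-0.044 [-0.0075  0.0144]
-0.089 [-0.014   0.0294]
-0.133 [-0.0195  0.0447]
-0.178 [-0.0238  0.0604]
-0.222 [-0.0271  0.0764]
-0.044 [-0.0021  0.0161]
-0.089 [-0.0031  0.0324]
-0.133 [-0.003   0.0487]
-0.178 [-0.0017  0.0649]
-0.222 [0.0007 0.081 ]
-0.044 [0.0035 0.0159]
-0.089 [0.0082 0.0315]
-0.133 [0.0139 0.0468]
-0.178 [0.0206 0.0616]
-0.222 [0.0284 0.0759]
```

```bash
python3 -m handwheel '[{"travel":[-0.0075,0.0144,0],"yaw":-0.044},{"travel":[-0.014,0.0294,0],"yaw":-0.089},{"travel":[-0.0195,0.0447,0],"yaw":-0.133},{"travel":[-0.0238,0.0604,0],"yaw":-0.178},{"travel":[-0.027,0.0764,0],"yaw":-0.222}]'
python3 -m handwheel '[{"travel":[-0.002,0.016,0],"yaw":-0.044},{"travel":[-0.003,0.0324,0],"yaw":-0.089},{"travel":[-0.003,0.0487,0],"yaw":-0.133},{"travel":[-0.0017,0.065,0],"yaw":-0.178},{"travel":[0.0007,0.081,0],"yaw":-0.222}]'
```

```text
t: 4.15
position: [528.9, -119.6, 66.6]
tool_rot: [[-0.987, -0.16, 0.001], [-0.16, 0.987, -0.001], [-0.001, -0.001, -1.0]]
contact_force: [3.1, -1.8, -2.3]
opening: 0.248
finger_force: 30.0
t: 4.65
position: [529.6, -95.3, 66.6]
tool_rot: [[-0.982, 0.187, 0.002], [0.187, 0.982, -0.001], [-0.002, -0.0, -1.0]]
contact_force: [4.9, -2.2, -3.4]
opening: 0.245
finger_force: 30.0
```

```bash
python3 -m handwheel '[{"travel":[0.0035,0.0159,0],"yaw":-0.044},{"travel":[0.0082,0.0315,0],"yaw":-0.089},{"travel":[0.0139,0.0468,0],"yaw":-0.133},{"travel":[0.0206,0.0616,0],"yaw":-0.178},{"travel":[0.0206,0.0616,0],"yaw":-0.178}]'
python3 - <<'E'
from h import *
p,d=capture("side"); cv2.imwrite("pics/s2.png",cv2.resize(p[240:400,235:450,::-1],None,fx=3.7,fy=3.7,interpolation=cv2.INTER_CUBIC))
s=state(); print(s["position"],s["contact_force"])
E
```

```text
t: 5.15
position: [536.4, -76.6, 66.7]
tool_rot: [[-0.893, 0.45, 0.003], [0.45, 0.893, -0.001], [-0.003, 0.001, -1.0]]
contact_force: [6.0, -2.7, -4.2]
opening: 0.248
finger_force: 30.0
[536.28647039 -76.70985255  66.619092  ] [ 5.9785507  -1.62267978 -5.33288411]
```

View pics/s2.png

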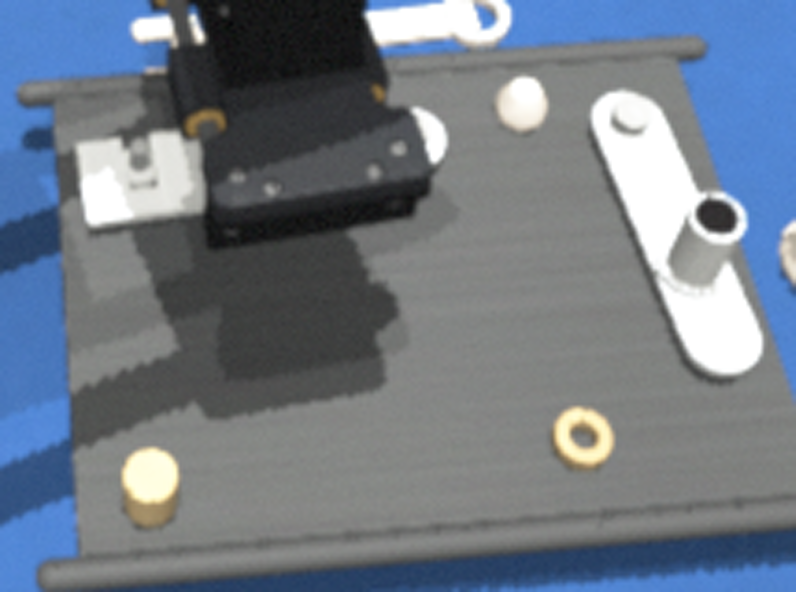

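The side view shows the bolt inside the slot at (139,155), with the slot bottom just below it at about (142,183). A small push remains until it meets the stop.

```bash
python3 -m handwheel '[{"travel":[0.003,0.005,0],"yaw":-0.015},{"travel":[0.006,0.01,0],"yaw":-0.03},{"travel":[0.006,0.01,0],"yaw":-0.03}]'
python3 -m handwheel '[{"travel":[0.003,0.005,0],"yaw":-0.01},{"travel":[0.006,0.01,0],"yaw":-0.02},{"travel":[0.006,0.01,0],"yaw":-0.02}]'
```

```text
t: 5.5
position: [537.8, -74.0, 66.6]
tool_rot: [[-0.872, 0.49, 0.003], [0.49, 0.872, -0.001], [-0.003, 0.0, -1.0]]
contact_force: [4.7, -3.3, -3.7]
opening: 0.243
finger_force: 30.0
t: 5.8
position: [539.2, -71.7, 66.6]
tool_rot: [[-0.856, 0.517, 0.002], [0.517, 0.856, -0.002], [-0.002, -0.001, -1.0]]
contact_force: [2.8, -4.5, -2.9]
opening: 0.248
finger_force: 30.0
```

```bash
python3 -m handwheel '[{"travel":[0.003,0.005,0],"yaw":-0.01},{"travel":[0.006,0.01,0],"yaw":-0.02},{"travel":[0.006,0.01,0],"yaw":-0.02}]'
python3 - <<'E'
from h import *
p,d=capture("side"); cv2.imwrite("pics/s3.png",cv2.resize(p[260:320,240:320,::-1],None,fx=8,fy=8,interpolation=cv2.INTER_CUBIC))
E
```

```text
t: 6.1
position: [539.4, -71.5, 66.6]
tool_rot: [[-0.84, 0.543, -0.002], [0.543, 0.84, -0.007], [-0.002, -0.007, -1.0]]
contact_force: [-4.5, -16.6, 0.8]
opening: 0.241
finger_force: 30.0
```

View pics/s3.png

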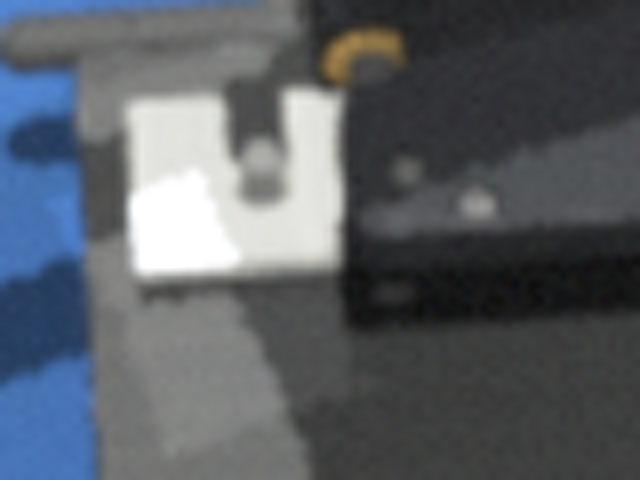

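The bolt sits at the slot bottom (262,175 in the crop), the force has risen to 17 N and the arm has stopped, so the bracket is at the stop. I'll ease back slightly, open and lift.

```bash
python3 -m handwheel '[{"travel":[-0.005,-0.008,0],"yaw":0.015},{"travel":[-0.005,-0.008,0],"yaw":0.015},{"travel":[-0.005,-0.008,0],"yaw":0.015},{"travel":[-0.005,-0.008,0],"yaw":0.015},{"travel":[-0.005,-0.008,0],"yaw":0.015}]' -1
python3 -m handwheel '[{"travel":[0,0,0],"yaw":0},{"travel":[0,0,0],"yaw":0},{"travel":[0,0,0],"yaw":0},{"travel":[0,0,0],"yaw":0},{"travel":[0,0,0],"yaw":0}]'
python3 -m handwheel '[{"travel":[0,0,0.06],"yaw":0},{"travel":[0,0,0.18],"yaw":0},{"travel":[0,0,0.34],"yaw":0},{"travel":[0,0,0.5],"yaw":0},{"travel":[0,0,0.5],"yaw":0}]'
python3 -m handwheel '[{"travel":[0,0,0],"yaw":0},{"travel":[0,0,0],"yaw":0},{"travel":[0,0,0],"yaw":0}]'
python3 - <<'E'
from h import *
c=get_calibration("wrist");p,d=capture("wrist"); cv2.imwrite("pics/w4.png",p[:,:,::-1])
np.savez("w1.npz",p=p,d=d,K=c["intrinsics"],r=c["rvec"],t=c["tvec"])
E
```

```text
t: 6.65
position: [538.7, -69.6, 66.5]
tool_rot: [[-0.852, 0.523, -0.0], [0.523, 0.852, 0.0], [0.0, 0.0, -1.0]]
contact_force: [-0.9, 0.2, -1.0]
opening: 0.607
finger_force: 0.0
t: 7.15
position: [538.7, -70.0, 66.5]
tool_rot: [[-0.852, 0.524, 0.0], [0.524, 0.852, 0.0], [-0.0, 0.0, -1.0]]
contact_force: [0.9, 0.3, -0.1]
opening: 0.978
finger_force: 0.0
t: 7.65
position: [543.1, -71.2, 225.1]
tool_rot: [[-0.852, 0.523, 0.013], [0.523, 0.852, -0.004], [-0.013, 0.004, -1.0]]
contact_force: [0.2, 0.2, 0.3]
opening: 1.003
finger_force: 0.0
t: 7.95
position: [537.5, -69.7, 214.4]
tool_rot: [[-0.852, 0.524, -0.004], [0.524, 0.852, 0.001], [0.004, -0.001, -1.0]]
contact_force: [-0.2, 0.4, 0.0]
opening: 1.003
finger_force: 0.0
```

View pics/w4.png

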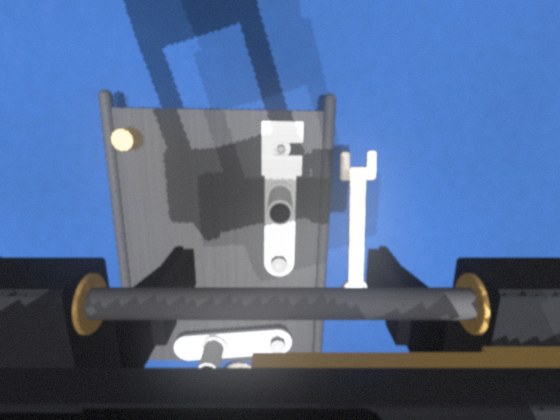

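The wrist view shows the second bolt (282,149), tube (280,211) and pivot (279,264) in one line with the bolt at the slot's bottom. The plain bracket is unmoved and the gripper is clear.

```bash
python3 -c "
from plant import *
print(finish_job())"
```

```text
the job is handed in; nothing more can be done
None
```

The slotted bracket is swung home with the second bolt at the bottom of its slot, the tube is released with the gripper clear, the plain bracket was not touched, and the job was handed in at about 8 s; no verdict was returned.

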